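# Draw the sample drawer out of the dry cabinet

### The job

The capped vial in the small dry cabinet is wanted for weighing: push aside the swing catch of the drawer that holds it, hook that drawer by its lip and gently draw it out all the way to its stop, so that the vial stands upright in front of the cabinet. Nothing needs gripping: do not touch, lift or tip the vial. Leave the other drawer shut with its catch on, and leave the things round about where they are.

Things in the scene. Friction and masses are not known exactly. Their poses are not given: they have to be found in the camera images.
- dry_cabinet: clear acrylic box on an aluminium base, 170 deep x 154 wide x 74 mm to its flat clear roof, fixed in the bay left or right of the balance. Origin: centre of its underside; x to its back, y to its left, z up; its front looks to -x, about to the robot. Two drawers side by side, centred at y = +37.5 and -37.5 mm, each with a catch on the roof. One holds the vial, the other the dish, seen through the roof
- drawer_l (a joint): left drawer (y = +37.5 mm), slides out along the cabinet's -x: 0 m shut, 0.085 m at its stop. Needs about 2 N once its catch is aside and stays where it is left. Its floor is 15 mm above the worktop; the face of its front panel is 83 mm ahead of the cabinet's origin when shut; a steel keeper tab, 18 mm wide, stands on the middle of the panel's top edge, up to 84 mm above the worktop
- drawer_r (a joint): right drawer (y = -37.5 mm), the same in every way: 0 m shut, 0.085 m at its stop
- catch_l (a joint): angle of the left drawer's swing catch, rad: a steel bar on an upright pivot; at 0 it lies along the drawer's centre line, its nose before the keeper tab, and holds the drawer shut. Swings either way to 1.4 (positive: nose to the cabinet's right, -y; negative: to its left, +y); about 1 N at the knob, stays where it is put. The drawer is free beyond about 0.5 either way. Starts within 0.15 of 0
- catch_r (a joint): angle of the right drawer's swing catch, the same (positive: nose to -y; negative: to +y)
- lip_l (a point): left drawer's pull, an aluminium angle on the front panel: a level shelf, top 46 mm above the worktop, ends in an upright lip 5 mm thick, 58 mm wide, its top 70 mm above the worktop. This point is the middle of the lip's top inner edge; from here towards the cabinet lies the channel for a fingertip, open above and at the ends: 37 mm front to back, 24 mm deep
- lip_r (a point): right drawer's pull: middle of its lip's top inner edge, as lip_l
- knob_l (a point): left catch: top centre of its black upright knob, 12 mm diameter, from 91 to 108 mm above the worktop. The catch's pivot is 36 mm from the knob's axis, on the drawer's centre line, 45 mm ahead of the cabinet's origin
- knob_r (a point): right catch: top centre of its black upright knob, as knob_l
- vial: brown vial with white screw cap, 28 mm diameter, 51 mm tall, standing loose in one of the drawers. Origin: centre of its underside; z up
- dish: low round glass dish, 60 mm diameter, 15 mm tall, loose in the other drawer. Origin: centre of its underside
- wash_bottle: white wash bottle with bent red spout, 67x109x219 mm, standing in the other bay. Origin: centre of its underside
- weight_box: wooden box of calibration weights, 64x100x44 mm, in front of the balance (whose glass draught shield stands 0.4 m tall between the two bays). Origin: centre of its underside
- tweezers: thin steel tweezers, 132 mm long, lying near the front edge. Origin: centre of the underside
- rubber_bulb: orange rubber pipette bulb, 55x80x51 mm, lying near the front edge. Origin: centre of the underside

How it is judged:
By the outcome, as a careful person would: the job done as asked, in the order asked, and still so for the second after the job is handed in, with the robot touching nothing.
It also fails if it takes over 48 s, if anything falls off the work surface, if the arm or the gripper's body presses on something with over 40 N, if the wrist force passes 120 N, or if a joint passes its speed limit or range.

### The arm

A 6-joint arm with a two-finger parallel gripper is mounted at the origin on a cart in front of the work surface, level with it; the furniture and walls round the work are solid. World frame = base frame: x ahead of the robot, y to its left, z up, the work surface at z = 0. Lengths are in m, angles in rad, forces in N, time in s.
With the tool pointing down it reaches from about 0.25 to 0.775 m from the base axis. Payload 4 kg.
Tool frame: the origin (TCP) lies midway between the tips of the shut fingers; the grasp point (between the pads) lies 19 mm behind it (robot.grasp_offset is the distance from the TCP to the grasp point, in m); z points along the fingers, y is the direction in which the jaws open and shut (so a half turn about z gives the same grasp; the last joint's range is limited). The gripper opens to 94 mm and grips with 3 to 60 N. Pads are 16 mm wide; open, the fingers measure 119 mm over their backs; the gripper's body (75 mm by 177 mm) begins 78 mm behind the grasp point.
Start: joints at [1.196, 0.087, 1.371, -0, 1.684, -0.103], TCP at [0.148, 0.53, 0.206] pointing down, gripper open.
Joint ranges: [-3.1, 3.1], [-0.76, 2.03], [0.27, 2.55], [-1.08, 4.22], [0.17, 2.65], [-2.57, 2.57]. Speed limits (rad/s): [2.79, 2.79, 3.14, 3.14, 3.14, 3.14].

### API

Orientations are given as [roll, pitch, yaw] about the fixed x, y, z axes, in that order (R = Rz(yaw) Ry(pitch) Rx(roll)).
In Python, from bench import status, viewer, order, robot gives the robot as it stands. The module is installed in compiled form; this text tells all that it offers.
- The arm moves only by the tool move_arm, never from a script. Its argument "targets" is a list of rows, each a list of 3 entries, a list of its own where there are three numbers: the shift along the tool's x, y, z in mm, then the turn, a rotation vector about the tool's x, y, z in degrees, then the opening, from -1 (shut) to 1 (fully open). A call has 1 to 20 rows; each row is the pose to reach, as a shift and turn from the pose commanded when the call began, along the tool's axes at that moment; what a row does not reach only later rows make up. A row lasts 1/8 s, in which the tool goes at most 62.5 mm and 10.7 degrees, less where a joint would pass 70% of its speed; a pose out of reach is approached as far as the arm can. A call with a gripper value outside its range is refused whole. The fingers move at their own pace and stop on an object; the grip force is fixed at half the most. Time passes only in rows, so rows that repeat a pose let the fingers close. It gives the time, the measured TCP pose, the force and the opening at its end, in the units of the state.
- status.get_obs(): the state, without advancing time (a new reading comes with each control period).
- viewer.snapshot(name): name is "scene" or "top" or "wrist"; returns the picture (384x512x3 uint8, red, green, blue); there is no depth.
- viewer.camera_model(name): a dict with "K" (3x3 intrinsics, pixels), "D" ([k1, k2, p1, p2, k3] as OpenCV has them; the pictures are not rectified), "xyz" and "attitude" of the camera in the world; the wrist camera has in their place "T_tool_cam" (4x4, takes a point from camera to tool coordinates, whose origin is the TCP and whose axes are the flange's). Camera axes: x right, y up, looking along -z (the intrinsics and any distortion apply to the point x, -y, -z); pixel columns grow to the right and rows downward; lengths in m; the calibration is good to about 2 mm. A picture is of the moment at which its call begins: read the wrist's pose just before it. camera_model takes no time and is no camera call.
- order.close_job(): hands the job in, once; it reports no verdict.
The state is a dict: "time": time; "joint_positions": joint angles; "qvel": joint speeds; "joint_torque": joint torques, N m; "tool_pos": TCP position; "ee_rot": TCP orientation; "wrist_force": force on the tool from outside, world axes, zero at the start; "wrist_torque": the same for the moment, N m; "width": finger opening in m.
Only numpy, scipy, OpenCV 4.12 (cv2) and the standard library are available. Lean on these libraries where they do the work, as an engineer would, in place of code of your own. Each camera call takes 0.05 s, during which the arm holds its last target. There are 200 camera calls.

## Working session

There is one attempt and no reset: what is moved stays moved. The work goes in short steps, Python scripts to look and compute and a tool call to move; the robot and the scene stay as the last step left them, time stands still between calls to the robot, and variables do not carry over. Pictures are saved under pics/ and viewed, about 8 in all and at most 12, crops included, and the job is handed in when it is done.

Besides the shell and the picture viewer there is one more tool, called as name(argument=value, ...) on one line, values as JSON. move_arm: Moves the arm, as the interface text tells. Its arguments: {"type":"object","properties":{"targets":{"type":"array"}},"required":["targets"]}

```bash
mkdir -p pics; cat > h.py <<'E'
import numpy as np, cv2
from scipy.spatial.transform import Rotation as R
from bench import status, viewer, order, robot
def Rm(a):
    a=np.array(a); 
    return a if a.shape==(3,3) else (R.from_quat(a) if a.size==4 else R.from_euler('xyz',a)).as_matrix()
def cam(n,obs=None):
    c=viewer.camera_model(n)
    if n=='wrist':
        T=np.array(c['T_tool_cam']); Rt=Rm(obs['ee_rot']); p=np.array(obs['tool_pos'])
        return c,Rt@T[:3,:3],Rt@T[:3,3]+p
    return c,Rm(c['attitude']),np.array(c['xyz'])
def ray(px,n,z,obs=None):
    c,A,o=cam(n,obs)
    u=cv2.undistortPoints(np.array(px,float).reshape(-1,1,2),np.array(c['K']),np.array(c['D'])).reshape(-1,2)
    d=np.c_[u[:,0],-u[:,1],-np.ones(len(u))]@A.T
    return o+d*((z-o[2])/d[:,2])[:,None]
def proj(P,n,obs=None):
    c,A,o=cam(n,obs); q=(np.array(P,float).reshape(-1,3)-o)@A; q=q*[1,-1,-1]
    return cv2.projectPoints(q,np.zeros(3),np.zeros(3),np.array(c['K']),np.array(c['D']))[0].reshape(-1,2)
def snap(n,f):
    o=status.get_obs(); im=viewer.snapshot(n); cv2.imwrite('pics/'+f,cv2.cvtColor(im,cv2.COLOR_RGB2BGR)); return o,im
E
python3 - <<'E'
from h import *
o,_=snap('top','top0.png'); snap('scene','scene0.png'); snap('wrist','wrist0.png')
print(o); 
for n in('top','scene','wrist'): print(viewer.camera_model(n))
E
```

```text
{'time': 0.0, 'joint_positions': array([ 1.19592010e+00,  8.79233014e-02,  1.37221526e+00, -2.33164518e-05,
        1.68360498e+00, -1.03095707e-01]), 'qvel': array([-0.00051105, -0.00055321, -0.00087141,  0.00043375,  0.00033985,
        0.00062391]), 'joint_torque': array([ 4.49739200e-04, -3.40189147e+01, -3.02421105e+01,  7.16934213e-02,
        3.30490828e-02, -1.57080931e-04]), 'tool_pos': array([0.14745648, 0.52930232, 0.20434129]), 'ee_rot': array([-3.13945080e+00, -1.98304273e-04,  2.86980933e+00]), 'wrist_force': array([ 0.16149489, -0.1574614 , -0.02412351]), 'wrist_torque': array([-0.01168209,  0.06875862,  0.00953377]), 'width': 0.09426697861654852}
{'K': array([[453.92226314,   0.        , 259.23012819],
       [  0.        , 453.92226314, 191.28393285],
       [  0.        ,   0.        ,   1.        ]]), 'D': array([-0.06768166,  0.        ,  0.        ,  0.        ,  0.        ]), 'xyz': array([ 0.31764103, -0.07305075,  1.28200942]), 'attitude': array([ 0.1392332 ,  0.01538505, -1.55370939])}
{'K': array([[490.87700885,   0.        , 252.18628535],
       [  0.     
[... 176 characters left out ...]
ay([-0.44279644, -0.66952046,  0.91828719]), 'attitude': array([ 0.92722166,  0.00768045, -1.01159571])}
{'K': array([[316.42083209,   0.        , 253.94089127],
       [  0.        , 316.42083209, 189.40162394],
       [  0.        ,   0.        ,   1.        ]]), 'D': array([-0.06863689,  0.        ,  0.        ,  0.        ,  0.        ]), 'T_tool_cam': array([[ 1.76737257e-04,  9.73159773e-01,  2.30130453e-01,
         6.62178489e-02],
       [ 9.99999952e-01, -2.31000734e-04,  2.08852727e-04,
        -3.42734729e-04],
       [ 2.56407376e-04,  2.30130405e-01, -9.73159766e-01,
        -1.78926526e-01],
       [ 0.00000000e+00,  0.00000000e+00,  0.00000000e+00,
         1.00000000e+00]])}
```

View pics/top0.png

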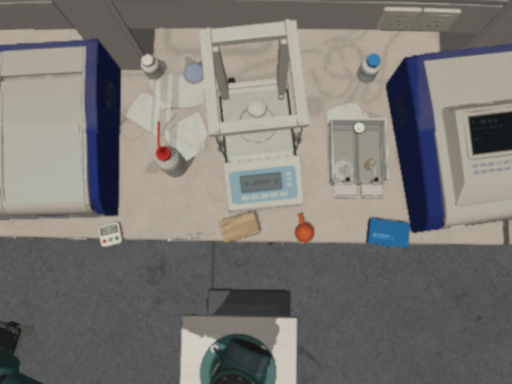

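View pics/scene0.png

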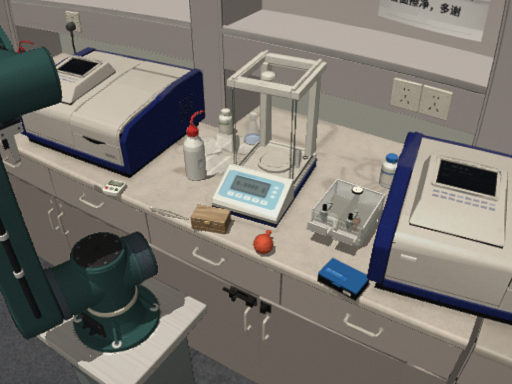

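Top view: the cabinet is in the right bay at about (358,158) and its drawer fronts face the robot at row ~190. The balance is at (262,185), the weight box at (239,227) and the bulb at (304,231). I'll enlarge the cabinet.

```bash
python3 - <<'E'
import cv2,numpy as np
from h import *
a=cv2.imread('pics/top0.png')[110:210,310:410]; b=cv2.imread('pics/scene0.png')[165:265,295:395]
cv2.imwrite('pics/crop0.png',np.hstack([cv2.resize(x,(400,400),interpolation=cv2.INTER_CUBIC) for x in(a,b)]))
print(ray([[330,121],[385,121],[332,184],[383,184]],'top',.074), ray([[304,231],[239,227],[389,232]],'top',.03),ray([[388,60],[418,225],[302,205],[300,130]],'top',.1))
E
```

```text
[[ 0.68463043 -0.24283315  0.074     ]
 [ 0.68724619 -0.39467627  0.074     ]
 [ 0.50932876 -0.24711114  0.074     ]
 [ 0.51141816 -0.38492016  0.074     ]] [[ 0.3843007  -0.17582989  0.03      ]
 [ 0.39245907  0.00331403  0.03      ]
 [ 0.38482785 -0.41031905  0.03      ]] [[ 0.85422589 -0.40130128  0.1       ]
 [ 0.40027075 -0.4681668   0.1       ]
 [ 0.44840902 -0.16456684  0.1       ]
 [ 0.6505213  -0.15852748  0.1       ]]
```

View pics/crop0.png

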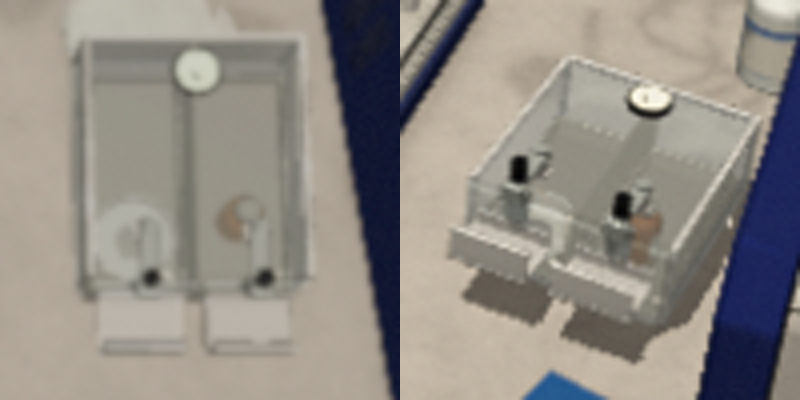

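The vial (brown, white cap) shows through the right drawer's roof at crop (240,215), and the dish is in the left drawer. The right knob is at full-image ~(376,179), the left knob at ~(348,179) and the right lip at ~(372,197).

```bash
cat >> h.py <<'E'
def go(p,yaw,o=None):
    o=o or status.get_obs(); Rt=Rm(o['ee_rot']); 
    G=R.from_euler('xyz',[np.pi,0,yaw]).as_matrix()
    return (Rt.T@(np.array(p)-o['tool_pos'])*1000).round(1), np.degrees(R.from_matrix(Rt.T@G).as_rotvec()).round(2)
E
python3 - <<'E'
from h import *
k=ray([[376.2,179.2],[347.7,179.2]],'top',.108); l=ray(np.array([[99,346],[185,346],[207,346],[291,348]])/4+[310,110],'top',.07)
print(k,l)
d=k[1]-k[0]; print('yaw',np.degrees(np.arctan2(-d[0],d[1])))
print(go([.42,-.33,.28],np.pi/2))
E
```

```text
[[ 0.51843968 -0.3584765   0.108     ]
 [ 0.51728857 -0.28348623  0.108     ]] [[ 0.47603465 -0.254917    0.07      ]
 [ 0.47689327 -0.31288783  0.07      ]
 [ 0.47711255 -0.32774068  0.07      ]
 [ 0.47659017 -0.38453613  0.07      ]]
yaw 0.8794239865058404
(array([-493.2, -754.9,  -74.2]), array([-9.000e-02,  5.000e-02,  7.443e+01]))
```

move_arm(targets=[[[-30, -45, -40], [0, 0, 4], -1], [[-65, -100, -74], [0, 0, 10], -1], [[-100, -152, -74], [0, 0, 15], -1], [[-133, -203, -74], [0, 0, 20], -1], [[-166, -254, -74], [0, 0, 25], -1], [[-199, -305, -74], [0, 0, 30], -1], [[-232, -356, -74], [0, 0, 35], -1], [[-265, -407, -74], [0, 0, 40], -1], [[-298, -458, -74], [0, 0, 45], -1], [[-331, -509, -74], [0, 0, 50], -1], [[-364, -560, -74], [0, 0, 55], -1], [[-397, -611, -74], [0, 0, 60], -1], [[-430, -660, -74], [0, 0, 65], -1], [[-460, -705, -74], [0, 0, 70], -1], [[-485, -742, -74], [0, 0, 74.4], -1], [[-493, -755, -74], [0, 0, 74.4], -1], [[-493, -755, -74], [0, 0, 74.4], -1], [[-493, -755, -74], [0, 0, 74.4], -1]])

```text
time: 2.4
tool_pos: [0.4198, -0.3285, 0.28]
ee_rot: [3.141, -0.0, 1.573]
wrist_force: [-0.3, 0.2, 0.8]
width: 0.0001
```

```bash
python3 - <<'E'
from h import *
o,_=snap('wrist','w1.png'); np.save('w1.npy',[o['tool_pos'],o['ee_rot']]); print(o['tool_pos'],o['ee_rot'],o['wrist_force'])
E
```

```text
[ 0.41976824 -0.32851408  0.27996273] [ 3.14114100e+00 -2.27104428e-04  1.57285408e+00] [-0.34480829  0.16174769  0.83448935]
```

View pics/w1.png

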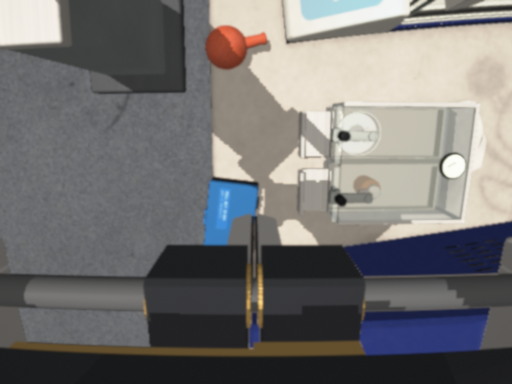

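Wrist view: right knob ~(340,200), left knob ~(344,135), and the right lip's outer edge at column ~300, rows 170–212. The blue instrument's edge runs from (345,250) to (512,228), so I'll triangulate that and refine the knob and lip.

```bash
python3 - <<'E'
from h import *
a=np.load('w1.npy'); o=dict(tool_pos=a[0],ee_rot=a[1])
im=cv2.imread('pics/w1.png'); g=cv2.cvtColor(im,cv2.COLOR_BGR2GRAY)
m=(g[120:215,325:365]<45).astype('uint8'); n,_,s,c=cv2.connectedComponentsWithStats(m)
for i in range(1,n):
    if s[i,4]>15: print('knob',c[i]+[325,120],s[i],ray(c[i]+[325,120],'wrist',.103,o))
print(ray([[300,170],[299,212],[304,112],[303,157]],'wrist',.07,o))
# instrument edge
hsv=cv2.cvtColor(im,cv2.COLOR_BGR2HSV); t=cv2.cvtColor(cv2.imread('pics/top0.png'),cv2.COLOR_BGR2HSV)
B=lambda h:cv2.inRange(h,(110,100,30),(130,255,255))
for col in (380,430,480): print(col,np.where(B(hsv)[200:260,col])[0][:1]+200)
W=[[380,0],[430,0],[480,0]]
for w in W: w[1]=np.where(B(hsv)[200:260,w[0]])[0][0]+200
tp=[]
for r in (100,130,160,190,215): tp.append([np.where(B(t)[r,380:450])[0][0]+380,r])
print(tp)
for z in (.0,.05,.1,.15,.2,.25):
    pw=ray(W,'wrist',z,o); pt=ray(tp,'top',z)
    print(z,[np.polyval(np.polyfit(p[:,0],p[:,1],1),x).round(3) for p in(pw,pt) for x in(.4,.5,.6)])
bl=np.hstack([cv2.resize(im[95:235,285:485],(800,560),interpolation=cv2.INTER_CUBIC)]); cv2.imwrite('pics/w1c.png',bl)
E
```

```text
knob [343.23684211 135.97368421] [14 13 10  6 38] [[ 0.51969434 -0.28509334  0.103     ]]
knob [339.98611111 199.58333333] [10 75 11 10 72] [[ 0.52063625 -0.35881312  0.103     ]]
[[ 0.47726231 -0.3296063   0.07      ]
 [ 0.47793875 -0.38435951  0.07      ]
 [ 0.47976543 -0.25896731  0.07      ]
 [ 0.48042453 -0.31330706  0.07      ]]
380 [243]
430 [235]
480 [228]
[[np.int64(389), 100], [np.int64(395), 130], [np.int64(400), 160], [np.int64(405), 190], [np.int64(410), 215]]
0.0 [np.float64(-0.489), np.float64(-0.474), np.float64(-0.46), np.float64(-0.484), np.float64(-0.469), np.float64(-0.454)]
0.05 [np.float64(-0.464), np.float64(-0.45), np.float64(-0.435), np.float64(-0.467), np.float64(-0.453), np.float64(-0.438)]
0.1 [np.float64(-0.44), np.float64(-0.426), np.float64(-0.411), np.float64(-0.451), np.float64(-0.436), np.float64(-0.421)]
0.15 [np.float64(-0.416), np.float64(-0.401), np.float64(-0.387), np.float64(-0.434), np.float64(-0.42), np.float64(-0.405)]
0.2 [np.float64(-0.391), np.float64(-0.377), np.float64(-0.362), np.float64(-0.418), np.float64(-0.403), np.float64(-0.388)]
0.25 [np.float64(-0.367), np.float64(-0.353), np.float64(-0.338), np.float64(-0.401), np.float64(-0.387), np.float64(-0.372)]
```

View pics/w1c.png

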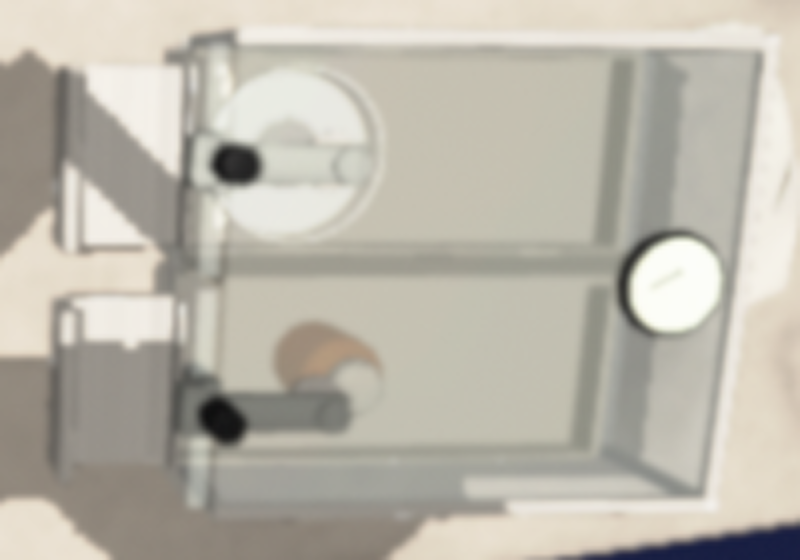

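The lip's inner edge is at x≈.482, the channel runs .483–.520, the right drawer's centre is y≈-.357, and the knob is at (.5195,-.3585). The blue wall sits at y≈-.46, which leaves clearance. Next I go in between the knobs.

move_arm(targets=[[[3, 40, 0], [0, 0, 0], -1], [[6, 80, 0], [0, 0, 0], -1], [[8, 103, 40], [0, 0, 0], -1], [[8, 103, 95], [0, 0, 0], -1], [[8, 103, 140], [0, 0, 0], -1], [[8, 103, 155], [0, 0, 0], -1], [[8, 103, 155], [0, 0, 0], -1], [[8, 103, 155], [0, 0, 0], -1]])

```text
time: 3.45
tool_pos: [0.5241, -0.3225, 0.1277]
ee_rot: [3.137, 0.003, 1.571]
wrist_force: [-0.2, 0.3, 0.8]
width: 0.0004
```

```bash
python3 - <<'E'
from h import *
o,im=snap('wrist','w2.png'); print(o['tool_pos'],proj([[.5195,-.3585,.108],[.519,-.2845,.108]],'wrist',o))
snap('scene','s2.png'); a=cv2.imread('pics/s2.png')[140:270,270:400]
cv2.imwrite('pics/c2.png',np.hstack([cv2.resize(cv2.imread('pics/w2.png'),(400,300)),cv2.resize(a,(400,300))]))
E
```

```text
[ 0.52412946 -0.3225314   0.12768449] [[247.00152262 266.94602079]
 [245.68316836 159.95262753]]
```

View pics/c2.png

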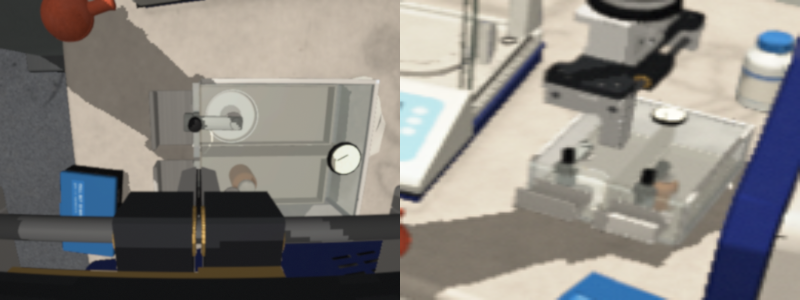

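The fingers are between the two knobs with clear space on each side. Descending, then pushing the right knob to -y along its arc.

move_arm(targets=[[[0, 0, 18], [0, 0, 0], -1], [[0, 0, 32], [0, 0, 0], -1], [[0, 0, 32], [0, 0, 0], -1], [[-8, 0, 32], [0, 0, 0], -1], [[-16, 0, 32], [0, 0, 0], -1], [[-24, 0, 32], [0, 0, 0], -1], [[-31, 1, 32], [0, 0, 0], -1], [[-37, 3, 32], [0, 0, 0], -1], [[-43, 6, 32], [0, 0, 0], -1], [[-48, 9, 32], [0, 0, 0], -1], [[-53, 12, 32], [0, 0, 0], -1], [[-53, 12, 32], [0, 0, 0], -1], [[-53, 12, 32], [0, 0, 0], -1]])

```text
time: 5.18
tool_pos: [0.5353, -0.3747, 0.0924]
ee_rot: [3.141, 0.0, 1.572]
wrist_force: [2.4, 1.6, 0.3]
width: 0.0006
```

move_arm(targets=[[[8, 0, 0], [0, 0, 0], -1], [[16, 0, -2], [0, 0, 0], -1], [[18, 0, -20], [0, 0, 0], -1], [[18, 0, -50], [0, 0, 0], -1], [[18, -20, -50], [0, 0, 0], -1], [[18, -35, -50], [0, 0, 0], -1], [[18, -35, -50], [0, 0, 0], -1], [[18, -35, -50], [0, 0, 0], -1]])

```text
time: 6.18
tool_pos: [0.4999, -0.3567, 0.1422]
ee_rot: [3.142, -0.0, 1.571]
wrist_force: [-0.4, 0.1, -0.5]
width: 0.0004
```

```bash
python3 - <<'E'
from h import *
o,im=snap('wrist','w3.png'); print(o['tool_pos'],o['wrist_force'])
snap('scene','s3.png');snap('top','t3.png'); a=cv2.imread('pics/s3.png')[170:270,295:395];b=cv2.imread('pics/t3.png')[110:210,310:410]
w=cv2.imread('pics/w3.png')[60:300,150:470]
cv2.imwrite('pics/c3.png',np.hstack([cv2.resize(x,(d,300),interpolation=cv2.INTER_CUBIC) for x,d in((w,400),(a,200),(b,200))]))
E
```

```text
[ 0.49992019 -0.35670363  0.14224443] [-0.35114262  0.09966291 -0.49427132]
```

View pics/c3.png

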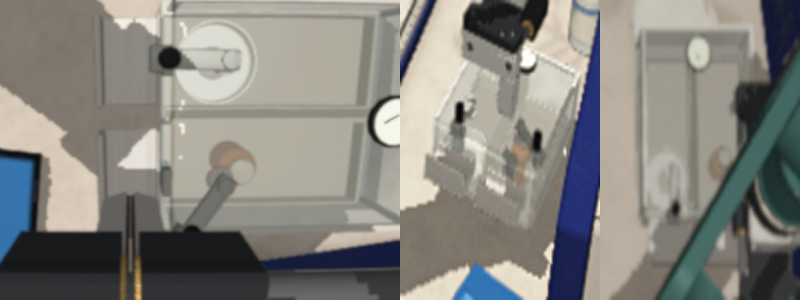

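The right catch is swung about 55° clear, the left one is still in line, and the fingers are over the right channel. Descending into it, 3 mm further in.

move_arm(targets=[[[0, 3, 20], [0, 0, 0], -1], [[0, 3, 45], [0, 0, 0], -1], [[0, 3, 62], [0, 0, 0], -1], [[0, 3, 70], [0, 0, 0], -1], [[0, 3, 76], [0, 0, 0], -1], [[0, 3, 79], [0, 0, 0], -1], [[0, 3, 79], [0, 0, 0], -1]])

```text
time: 7.2
tool_pos: [0.5031, -0.357, 0.0639]
ee_rot: [3.141, 0.0, 1.571]
wrist_force: [-0.4, -0.8, -0.0]
width: 0.0006
```

move_arm(targets=[[[0, 0, 6], [0, 0, 0], -1], [[0, 0, 11], [0, 0, 0], -1], [[0, -2, 11], [0, 0, 0], -1], [[0, -4, 11], [0, 0, 0], -1], [[0, -6, 11], [0, 0, 0], -1], [[0, -8, 11], [0, 0, 0], -1], [[0, -10, 11], [0, 0, 0], -1], [[0, -12, 11], [0, 0, 0], -1], [[0, -15, 11], [0, 0, 0], -1], [[0, -18, 11], [0, 0, 0], -1], [[0, -21, 11], [0, 0, 0], -1], [[0, -24, 11], [0, 0, 0], -1], [[0, -27, 11], [0, 0, 0], -1], [[0, -30, 11], [0, 0, 0], -1], [[0, -33, 11], [0, 0, 0], -1], [[0, -36, 11], [0, 0, 0], -1], [[0, -38, 11], [0, 0, 0], -1], [[0, -40, 11], [0, 0, 0], -1]])

```text
time: 9.45
tool_pos: [0.4628, -0.3568, 0.0524]
ee_rot: [3.142, -0.0, 1.571]
wrist_force: [1.9, -1.1, 0.7]
width: -0.0003
```

```bash
python3 - <<'E'
from h import *
snap('wrist','w4.png');snap('scene','s4.png'); a=cv2.imread('pics/s4.png')[170:270,295:395]
cv2.imwrite('pics/c4.png',np.hstack([cv2.resize(x,(d,300),interpolation=cv2.INTER_CUBIC) for x,d in((cv2.imread('pics/w4.png'),400),(a,300))]))
E
```

```text
(no output)
```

View pics/c4.png

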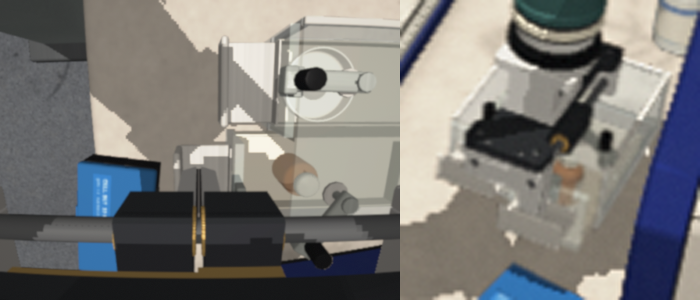

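The drawer is about a third out at ~2 N, with the vial upright and the left drawer shut. Continuing.

move_arm(targets=[[[0, -2, 0], [0, 0, 0], -1], [[0, -5, 0], [0, 0, 0], -1], [[0, -8, 0], [0, 0, 0], -1], [[0, -11, 0], [0, 0, 0], -1], [[0, -14, 0], [0, 0, 0], -1], [[0, -17, 0], [0, 0, 0], -1], [[0, -20, 0], [0, 0, 0], -1], [[0, -23, 0], [0, 0, 0], -1], [[0, -26, 0], [0, 0, 0], -1], [[0, -29, 0], [0, 0, 0], -1], [[0, -32, 0], [0, 0, 0], -1], [[0, -35, 0], [0, 0, 0], -1], [[0, -38, 0], [0, 0, 0], -1], [[0, -40, 0], [0, 0, 0], -1], [[0, -42, 0], [0, 0, 0], -1], [[0, -43, 0], [0, 0, 0], -1], [[0, -44, 0], [0, 0, 0], -1], [[0, -45, 0], [0, 0, 0], -1]])

```text
time: 11.8
tool_pos: [0.4179, -0.3568, 0.0525]
ee_rot: [3.141, 0.0, 1.571]
wrist_force: [1.2, -0.8, -0.5]
width: 0.0005
```

move_arm(targets=[[[0, -1, 0], [0, 0, 0], -1], [[0, -2, 0], [0, 0, 0], -1], [[0, -3, 0], [0, 0, 0], -1], [[0, -3, 0], [0, 0, 0], -1]])

```text
time: 12.3
tool_pos: [0.4147, -0.3567, 0.0525]
ee_rot: [-3.141, -0.0, 1.571]
wrist_force: [1.0, -0.7, -0.6]
width: 0.0006
```

move_arm(targets=[[[0, -1, 0], [0, 0, 0], -1], [[0, -2, 0], [0, 0, 0], -1], [[0, -3, 0], [0, 0, 0], -1], [[0, -3, 0], [0, 0, 0], -1]])

```text
time: 12.8
tool_pos: [0.4117, -0.3568, 0.0524]
ee_rot: [-3.141, -0.0, 1.571]
wrist_force: [0.3, -0.2, 0.0]
width: 0.0007
```

move_arm(targets=[[[0, -0.5, 0], [0, 0, 0], -1], [[0, -1, 0], [0, 0, 0], -1], [[0, -1.5, 0], [0, 0, 0], -1], [[0, -1.5, 0], [0, 0, 0], -1]])

```text
time: 13.3
tool_pos: [0.4103, -0.3568, 0.0525]
ee_rot: [-3.142, -0.0, 1.571]
wrist_force: [1.5, -1.3, 1.7]
width: 0.0003
```

move_arm(targets=[[[0, -0.5, 0], [0, 0, 0], -1], [[0, -1, 0], [0, 0, 0], -1], [[0, -1.5, 0], [0, 0, 0], -1], [[0, -1.5, 0], [0, 0, 0], -1]])

```text
time: 13.8
tool_pos: [0.4102, -0.3568, 0.0525]
ee_rot: [3.139, 0.0, 1.572]
wrist_force: [6.3, -0.3, -1.6]
width: 0.0006
```

move_arm(targets=[[[0, -0.5, 0], [0, 0, 0], -1], [[0, -1, 0], [0, 0, 0], -1], [[0, -1.5, 0], [0, 0, 0], -1], [[0, -1.5, 0], [0, 0, 0], -1]])

```text
time: 14.3
tool_pos: [0.4102, -0.3568, 0.0526]
ee_rot: [3.135, 0.001, 1.572]
wrist_force: [10.0, -0.3, -3.1]
width: 0.0005
```

The force rises to 10 N with no further movement, so the drawer is at its stop. I'll ease off to mid-channel, lift out, and back away towards the front left, above everything.

move_arm(targets=[[[0, 3, 0], [0, 0, 0], -1], [[0, 6, 0], [0, 0, 0], -1], [[0, 9, 0], [0, 0, 0], -1], [[0, 9, 0], [0, 0, 0], -1], [[0, 9, -6], [0, 0, 0], -1], [[0, 9, -20], [0, 0, 0], -1], [[0, 9, -50], [0, 0, 0], -1], [[0, 9, -95], [0, 0, 0], -1], [[0, 9, -145], [0, 0, 0], -1], [[0, 9, -190], [0, 0, 0], -1], [[30, -10, -210], [0, 0, 0], -1], [[70, -40, -210], [0, 0, 0], -1], [[110, -70, -210], [0, 0, 0], -1], [[140, -90, -210], [0, 0, 0], -1], [[140, -90, -210], [0, 0, 0], -1], [[140, -90, -210], [0, 0, 0], -1]])

```text
time: 16.3
tool_pos: [0.3176, -0.2173, 0.2633]
ee_rot: [3.14, 0.002, 1.571]
wrist_force: [-0.5, -0.2, -0.5]
width: 0.0005
```

```bash
python3 - <<'E'
from h import *
o,_=snap('wrist','w5.png'); print(o['tool_pos'],o['wrist_force'],o['time'])
snap('scene','s5.png');snap('top','t5.png'); a=cv2.imread('pics/s5.png')[150:290,270:410];b=cv2.imread('pics/t5.png')[110:250,290:430]
cv2.imwrite('pics/c5.png',np.hstack([cv2.resize(x,(400,400),interpolation=cv2.INTER_CUBIC) for x in(a,b)]))
E
```

```text
[ 0.31762728 -0.21733394  0.26334111] [-0.45222209 -0.16406336 -0.53950981] 16.3
```

View pics/c5.png

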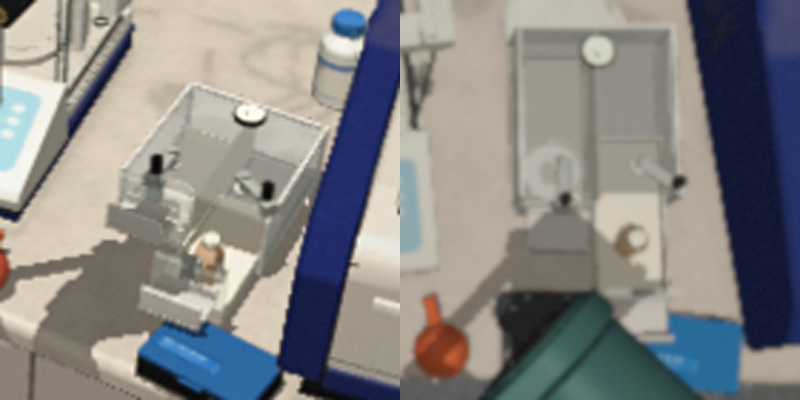

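View pics/w5.png

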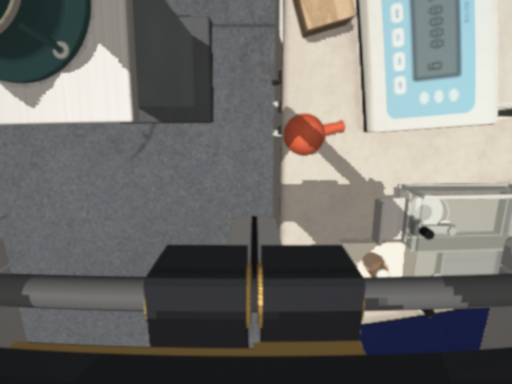

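The right drawer is fully out with the vial upright in front of the cabinet (left crop ~(210,250)). The left drawer is shut with its catch in line, and the bulb and weight box are where they were. Handing in.

```bash
python3 -c "
from bench import order; print(order.close_job())"
```

```text
the job is handed in; nothing more can be done
None
```

The vial's drawer, the right one, is out at its stop, and the vial stands upright in front of the cabinet. I pushed the right catch about 55° aside to the cabinet's right. Then I hooked the drawer's lip with the shut fingers and drew it out slowly at about 2 N or less.

- **At the stop:** the force rose to 10 N while the fingers stayed put. The fingers moved about 85 mm from my estimate of where they met the lip, which matches the full 85 mm travel.
- **Last pictures:** the left drawer is shut with its catch in line. The bulb and weight box look unmoved. I did not check the wash bottle or tweezers again, but the arm did not work near them after its first sweep across.
- **At hand-in:** the arm was clear of everything at 16.3 s, with about 0.7 N read at the wrist, the same as in free air.

No check failed. The lip's position differed by 2–4 mm between the two camera views, so I went down into the channel with margin and felt no contact.

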